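# Find the grinding jar that still has its ball

## Task

One of the three closed steel grinding jars still has its loose ball inside: pick the jars up and rock or shake them to find the one that rattles. Lay the two silent jars in the two saddles of the cradle, one in each, set down and not dropped, and finish while still holding the rattling jar in the gripper: level, still and centred over the open blue bin, clear above its rim, ready for a colleague to unscrew the cap. Leave the two loose vials and the lying conical tube as they are.

Things in the scene. Friction and masses are not known exactly. Their poses are not given: they have to be found in the camera images.
- jar_1_center (a point): Steel ball-mill grinding jar, one of three look-alikes, lying: 150 mm long; round body 48 mm in diameter, 110 mm long (grasp here), between two octagonal screw caps 20 mm long, 58 mm across flats. Point: its centre, on the axis (29 mm above the bench at the start); x along the jar, within 0.3 rad of the world's x. Jars lie in any order, 45 mm or more free beside each body.
- jar_2_center (a point): Steel ball-mill grinding jar, one of three look-alikes, lying: 150 mm long; round body 48 mm in diameter, 110 mm long (grasp here), between two octagonal screw caps 20 mm long, 58 mm across flats. Point: its centre, on the axis (29 mm above the bench at the start); x along the jar, within 0.3 rad of the world's x. Jars lie in any order, 45 mm or more free beside each body.
- jar_3_center (a point): Steel ball-mill grinding jar, one of three look-alikes, lying: 150 mm long; round body 48 mm in diameter, 110 mm long (grasp here), between two octagonal screw caps 20 mm long, 58 mm across flats. Point: its centre, on the axis (29 mm above the bench at the start); x along the jar, within 0.3 rad of the world's x. Jars lie in any order, 45 mm or more free beside each body.
- jar_1: The same jar (origin at its centre, x along it). One of the three jars, a different one each time, has a loose 0.22 kg ball inside that rolls freely along the axis, 39 mm to either side of the centre.
- jar_2: The same jar (origin at its centre, x along it). Tip a jar end up by over 0.05 rad and a ball in it rolls to the low end and knocks: the moment about the jar's middle shifts by 0.08 N m each way. Silent jars have nothing loose in them.
- jar_3: The same jar (origin at its centre, x along it). The jars are lined differently and weigh 0.26 to 0.76 kg empty, so that weight does not tell which has the ball.
- bore_1: The closed inside of jar_1: same origin and axes as jar_1; nothing to handle.
- bore_2: The closed inside of jar_2: same origin and axes as jar_2; nothing to handle.
- bore_3: The closed inside of jar_3: same origin and axes as jar_3; nothing to handle.
- cradle: Fixed aluminium cradle for two jars side by side, base 110 x 172 mm, 6 mm high; origin under its centre; x along the jars. Each seat is two V saddles (12 mm thick, 40 mm either side of the seat's middle, 40 mm high, 56 mm wide at the top) that carry the round body; the caps stay outside, so the jar has 9 mm play either way lengthwise. Between the saddles 68 mm is free for the fingers.
- seat_left (a point): Seat of the cradle at its +y side (55 mm from the cradle's middle): the point where the jar's centre comes to lie, on the axis of the seated jar, 42 mm above the bench; x along the seated jar.
- seat_right (a point): Seat of the cradle at its -y side (55 mm from the cradle's middle): the point where the jar's centre comes to lie, 42 mm above the bench; x along the seated jar.
- bin: Open blue bin, fixed, 160 x 120 mm and 70 mm high; origin under its centre on the bench; its long side (own y) lies roughly along the world's x.
- bin_mouth (a point): Centre of the blue bin's open mouth, level with its rim, 70 mm above the bench.
- centrifuge: Bench centrifuge, fixed, 215 mm high, standing right behind the jars and closest to the jar next to the cradle (its near corner is at x = 0.56, y = 0.02): keep swinging jars and the gripper clear of it, or carry above it. Origin under its centre.
- vial_front: Bystander: white screw-cap vial standing behind and between the jars and the cradle, 25 mm in diameter, 61 mm high; origin under its centre.
- vial_side: Bystander: white screw-cap vial standing behind the bin and the cradle, 25 mm in diameter, 61 mm high; origin under its centre.
- conical: Bystander: capped conical tube lying right of the jars, 112 mm long, 21 mm thick; origin on the bench under its middle.
Not all that is in view belongs to the job. Leave any yellow look-alike of the bin alone.

How it is judged:
By the outcome, as a careful person would: the job done as asked, in the order asked, and still so for the second after the job is handed in, while the arm keeps its last pose, push and grip.
It also fails if it takes over 72 s, if anything falls off the work surface, if the arm or the gripper's body presses on something with over 40 N, if the wrist force passes 120 N, or if a joint passes its speed limit or range.

## Robot

A 7-joint arm with a two-finger parallel gripper is mounted at the origin on a cart in front of the work surface, level with it; the furniture and walls round the work are solid. World frame = base frame: x ahead of the robot, y to its left, z up, the work surface at z = 0. Lengths are in m, angles in rad, forces in N, time in s.
With the tool pointing down it reaches from about 0.4 to 0.85 m from the base axis. Payload 10.4 kg.
Tool frame: the origin (TCP) lies on the mounting face of the last link; the fingertips stand 182 mm ahead of it and the grasp point (between the pads) lies 164 mm ahead of it; z points along the fingers, y is the line along which they close (so a half turn about z gives the same grasp; the last joint's range is limited). The gripper opens to 87 mm and grips with 3 to 60 N. Pads are 19 mm wide; open, the fingers measure 117 mm over their backs; the gripper's body (75 mm by 190 mm) begins 51 mm behind the grasp point.
Start: joints at [-1.332, 0.332, -0.065, 1.46, 0.022, 1.35, -0.088], TCP at [0.162, 0.604, 0.405] pointing down, gripper open.
Joint ranges: [-2.6, 2.6], [-0.5, 2.12], [-1.47, 1.34], [0.16, 2.42], [-1.27, 4.41], [0.06, 2.06], [-2.6, 2.6]. Speed limits (rad/s): [2.22, 2.22, 2.79, 2.79, 3.14, 3.14, 3.14].

## Interface

Orientations are given as a rotation vector (axis times angle).
In Python, from plant import sensors, eyes, robot, nets gives the robot as it stands.
- The arm moves only by the tool move_arm, never from a script. Its argument "increments" is a list of rows, each a list of 7 numbers: the shift along the tool's x, y, z in units of 40 mm (1.0 is 40 mm), then the turn, a rotation vector about the tool's x, y, z in degrees, then the opening, from 0 (shut) to 1 (fully open). In form: [[tx, ty, tz, wx, wy, wz, hand], ...]. A call has 1 to 8 rows; each row shifts and turns the commanded pose from where the row before left it, along the tool's axes as they then stand; what a row does not reach is not made up. A row lasts 1/12 s, in which the tool goes at most 41.7 mm and 7.16 degrees, less where a joint would pass 70% of its speed; a pose out of reach is approached as far as the arm can. A call is refused whole if a number of a shift passes 1 or a number of a turn 7.16, either way. A call with a gripper value outside its range is refused whole. The fingers move at their own pace and stop on an object; "force" is the grip in N (left out, the last holds). Time passes only in rows, so rows that do not move let the fingers close. It gives the time, the measured TCP pose, the force, the opening and the grip force at its end, in the units of the state.
- sensors.state(): the state, without advancing time (a new reading comes with each control period).
- eyes.read_camera(name): name is "scene" or "top"; returns (picture, depth): 420x560x3 uint8, red, green, blue; 420x560 float32, m along the optical axis (not along the pixel's ray), 0 where there is no reading.
- eyes.calibration(name): a dict with "mtx" (3x3 intrinsics, pixels), "dist" ([k1, k2, p1, p2, k3] as OpenCV has them; the pictures are not rectified), "world_to_cam" (4x4, takes a point from world to camera coordinates). Camera axes: x right, y down, z forward; pixel columns grow to the right and rows downward; lengths in m; the calibration is good to about 2 mm. A picture is of the moment at which its call begins. calibration takes no time and is no camera call.
- robot.hand_in(): hands the job in; it is judged then, once.
Trained networks look in the newest picture that a camera, given by its name, has taken for a name from the list of things; names that differ only in an ending like _2 or _b are one class to them, and where a whole thing is asked for, a point or a joint stands for the part that bears it (a point fixed in the world has none). Each returns a list of dicts, best first, with "conf" (0 to 1); they miss things now and then, are a little off and sometimes report something else, mostly with a low value. They report only what shows in the picture. A call takes as long as a camera call. They do not tell look-alikes from the thing itself.
- nets.masks_of(camera, thing): "mask" (420x560 bool, what is visible of it) and "location" ([row, column] in pixels, amid what is visible of it).
The state is a dict: "t": time; "qpos": joint angles; "qvel": joint speeds; "tau": joint torques, N m; "tcp_pos": TCP position; "tool_rot": TCP orientation; "wrist_force": force on the tool from outside, world axes, zero at the start; "moment": the same for the moment, N m; "gripper_width": finger opening in m; "finger_force": force on a finger pad.
Only numpy, scipy, OpenCV 4.12 (cv2) and the standard library are available. Lean on these libraries where they do the work, as an engineer would, in place of code of your own. Each camera call takes 0.05 s, during which the arm holds its last target. There are 200 camera calls.

## Working session

There is one attempt and no reset: what is moved stays moved. The work goes in short steps, Python scripts to look and compute and a tool call to move; the robot and the scene stay as the last step left them, time stands still between calls to the robot, and variables do not carry over. Pictures are saved under pics/ and viewed, at most 10 in all, crops included, and the job is handed in when it is done.

Besides the shell and the picture viewer there is one more tool, called after "Call:" by a JSON object that holds its "fn" and its "kwargs", one argument or row to a line. move_arm: Moves the arm, as the interface text tells. Its arguments: {"type":"object","properties":{"increments":{"type":"array","items":{"type":"array","items":{"type":"number"}}},"force":{"type":"number"}},"required":["increments"]}

```bash
mkdir -p pics; ls
cat > h.py <<'E'
import numpy as np, cv2
from plant import sensors, eyes, robot, nets
def cloud(name,depth):
    c=eyes.calibration(name);K=np.array(c["mtx"]);d=np.array(c["dist"]);T=np.linalg.inv(np.array(c["world_to_cam"]))
    h,w=depth.shape;g=np.stack(np.meshgrid(np.arange(w),np.arange(h)),-1).reshape(-1,1,2).astype(float)
    n=cv2.undistortPoints(g,K,d).reshape(h,w,2)
    P=np.dstack([n*depth[...,None],depth])
    W=P@T[:3,:3].T+T[:3,3]; W[depth<=0]=np.nan
    return W
E
python3 - <<'E'
from h import *
s=sensors.state();print({k:np.round(v,3).tolist() for k,v in s.items()})
for n in ["top","scene"]:
    p,d=eyes.read_camera(n);np.save(n+".npy",cloud(n,d));cv2.imwrite(f"pics/{n}0.png",p[...,::-1])
    W=np.load(n+".npy")
    for t in ["jar_1","cradle","bin","vial_front","conical","centrifuge"]:
        for r in nets.masks_of(n,t):
            m=r["mask"];q=W[m];q=q[~np.isnan(q[:,0])]
            if len(q)<5: continue
            z=np.percentile(q[:,2],95);u=q
            (cx,cy),(a,b),an=cv2.minAreaRect(u[:,:2].astype(np.float32))
            print(n,t,round(r["conf"],2),np.round(r["location"]),m.sum(),"med",np.round(np.median(q,0),3),"ztop",round(z,3),"rect",np.round([cx,cy,a,b,an],3))
E
```

```text
pics
{'t': 0.0, 'qpos': [-1.332, 0.333, -0.065, 1.461, 0.022, 1.35, -0.088], 'qvel': [0.0, -0.0, 0.0, 0.001, -0.001, -0.001, -0.001], 'tau': [0.0, -62.326, 0.025, -38.99, -0.061, 0.04, 0.0], 'tcp_pos': [0.162, 0.604, 0.404], 'tool_rot': [-0.41, -3.115, 0.002], 'wrist_force': [-0.222, -0.583, -0.524], 'moment': [0.042, 0.009, 0.013], 'finger_force': 0.0, 'gripper_width': 0.087}
top jar_1 0.62 [222. 343.] 344 med [ 0.458 -0.211  0.049] ztop 0.063 rect [ 0.468 -0.212  0.157  0.057  8.082]
top jar_1 0.59 [251. 267.] 333 med [0.501 0.164 0.009] ztop 0.036 rect [ 0.337  0.18   0.176  0.399 85.486]
top jar_1 0.57 [231. 304.] 182 med [ 0.497 -0.026  0.051] ztop 0.063 rect [ 4.9300e-01 -2.9000e-02  6.3000e-02  9.6000e-02  7.1512e+01]
top cradle 0.61 [249. 263.] 342 med [0.5   0.171 0.01 ] ztop 0.662 rect [ 0.355  0.242  0.157  0.45  63.091]
top bin 0.89 [262. 213.] 820 med [0.562 0.418 0.008] ztop 0.07 rect [ 0.395  0.425  0.121  0.436 88.446]
top bin 0.72 [277. 158.] 752 med [0.583 0.644 0.009] ztop 0.075 rect [0.434 0.621 0.459 0.123 9.711]
top bin 0.72 [249. 266.] 374 med [0.501 0.17  0.00
[... 642 characters left out ...]
.113  3.744]
scene jar_1 0.67 [353. 326.] 240 med [ 0.464 -0.548  0.018] ztop 0.023 rect [ 0.467 -0.536  0.033  0.106 32.55 ]
scene cradle 0.62 [225. 234.] 689 med [0.463 0.154 0.011] ztop 0.038 rect [0.465 0.164 0.115 0.181 0.466]
scene bin 0.94 [164. 211.] 730 med [0.534 0.631 0.05 ] ztop 0.074 rect [ 0.547  0.646  0.341  0.211 86.688]
scene bin 0.57 [187. 224.] 950 med [0.521 0.394 0.043] ztop 0.072 rect [ 0.525  0.477  0.256  0.164 86.028]
scene conical 0.8 [348. 322.] 247 med [ 0.462 -0.545  0.018] ztop 0.023 rect [ 0.462 -0.539  0.03   0.107 24.846]
scene conical 0.61 [306. 298.] 874 med [ 0.452 -0.403  0.049] ztop 0.06 rect [ 4.5700e-01 -3.9400e-01  5.0000e-02  1.5300e-01  8.5468e+01]
```

Run:
```python
import cv2
a=cv2.imread("pics/top0.png");cv2.imwrite("pics/topc.png",cv2.resize(a[150:340,130:430],None,fx=2.6,fy=2.6))
```

```text
(no output)
```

View pics/topc.png

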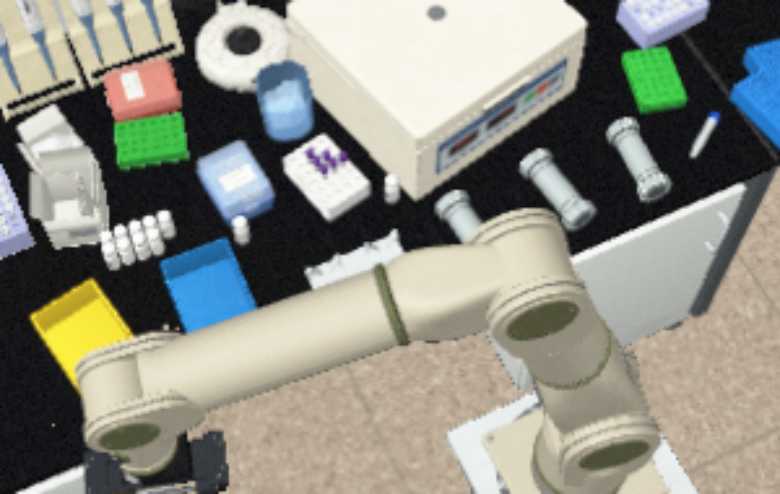

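View pics/scene0.png

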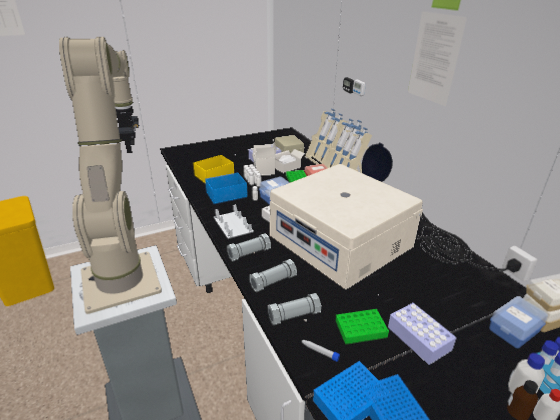

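The pictures show three jars to the right (scene px (249,247), (273,275), (294,307)), the white cradle at (234,224), the blue bin at (225,187) and the yellow decoy at (214,167). The arm hides part of the top view. Next I fit the poses.

```bash
cat >> h.py <<'E'
from scipy.optimize import least_squares
def fitjar(P,x0,z0=0.029,full=False):
    def f(v):
        c,s=np.cos(v[2]),np.sin(v[2]);dx,dy=P[:,0]-v[0],P[:,1]-v[1]
        a=np.abs(c*dx+s*dy);l=-s*dx+c*dy;r=np.hypot(l,P[:,2]-z0-(v[3] if full else 0))
        def box(a,r,a0,a1,R): # signed dist in (a,r) to annular solid
            qa=np.abs(a-(a0+a1)/2)-(a1-a0)/2;qr=r-R
            return np.hypot(np.maximum(qa,0),np.maximum(qr,0))+np.minimum(np.maximum(qa,qr),0)
        return np.minimum(box(a,r,-.055,.055,.024),box(a,r,.055,.075,.030))
    R=least_squares(f,list(x0)+([0] if full else []),loss="soft_l1",f_scale=.002);return R.x,np.median(np.abs(R.fun))
def near(W,x,y,rx,ry,z0,z1):
    P=W.reshape(-1,3);return P[(abs(P[:,0]-x)<rx)&(abs(P[:,1]-y)<ry)&(P[:,2]>z0)&(P[:,2]<z1)]
E
python3 - <<'E'
from h import *
T,S=np.load("top.npy"),np.load("scene.npy")
for g in [(.455,-.03,0),(.46,-.21,.1),(.455,-.385,-.1)]:
    for nm,W in [("top",[T]),("scene",[S]),("both",[T,S])]:
        P=np.vstack([near(w,g[0],g[1],.1,.06,.012,.068) for w in W])
        x,e=fitjar(P,g);print(nm,len(P),np.round(x,4),round(e,4))
print("bench z",[np.nanmedian(near(w,.45,-.13,.05,.02,-.03,.03)[:,2]) for w in (T,S)])
for nm,W in [("top",T),("scene",S)]:
    P=near(W,.52,.42,.13,.12,.062,.08)
    print(nm,"bin rim",len(P),cv2.minAreaRect(P[:,:2].astype(np.float32)))
    P=near(W,.46,.165,.1,.12,.02,.05);print("saddle",len(P),cv2.minAreaRect(P[:,:2].astype(np.float32)))
    for k in [.3,.5]: pass
    P=near(W,.46,.165,.1,.12,.003,.05);print("cradle",len(P),cv2.minAreaRect(P[:,:2].astype(np.float32)))
s=near(S,.46,.165,.1,.12,.026,.05)
im=np.full((500,600),255,np.uint8)
for p in near(S,.46,.165,.1,.12,.012,.05): cv2.circle(im,(int((.285-p[1])*2400),int((.56-p[0])*2400)),2,int(200-p[2]*4500),-1)
cv2.imwrite("pics/cr.png",im)
E
```

```text
top 209 [ 0.4567 -0.0376  0.0733] 0.0028
scene 605 [ 0.4505 -0.0397  0.0708] 0.0019
both 814 [ 0.4509 -0.0394  0.0742] 0.0021
top 380 [ 0.4689 -0.2196  0.1134] 0.0025
scene 728 [ 0.4652 -0.2201  0.1345] 0.0017
both 1108 [ 0.466  -0.22    0.1284] 0.0021
top 380 [ 0.4615 -0.387  -0.0836] 0.0026
scene 906 [ 0.4577 -0.3873 -0.0883] 0.0018
both 1286 [ 0.4586 -0.3872 -0.088 ] 0.0021
bench z [np.float64(0.0010389442249822967), np.float64(0.002798389248326427)]
top bin rim 91 ((0.5517627000808716, 0.4010116457939148), (0.16110101342201233, 0.1764172911643982), 88.08150482177734)
saddle 56 ((0.503286600112915, 0.168489009141922), (0.17006546258926392, 0.024612903594970703), 89.87409973144531)
cradle 468 ((0.5168243646621704, 0.16487276554107666), (0.08557511866092682, 0.23951198160648346), 0.06545049697160721)
scene bin rim 220 ((0.5402423739433289, 0.40250998735427856), (0.1721169650554657, 0.19790960848331451), 88.10094451904297)
saddle 156 ((0.46216848492622375, 0.16553321480751038), (0.09441405534744263, 0.1793474555015564), 0.7629444003105164)
cradle 1180 ((0.46011587977409363, 0.16440941393375397), (0.2390282154083252, 0.19899947941303253), 89.81365966796875)
```

View pics/cr.png

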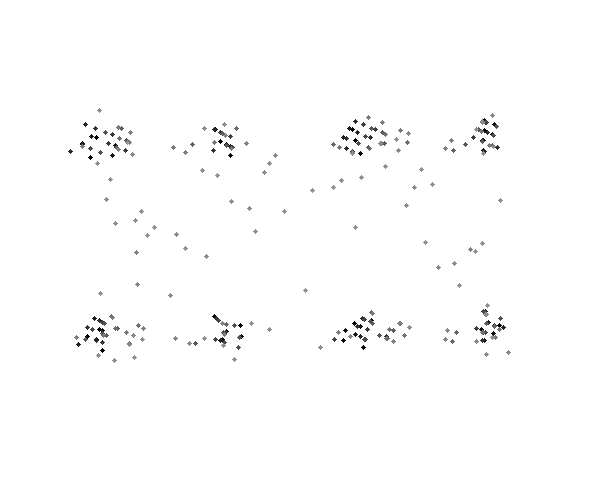

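```bash
cat >> h.py <<'E'
from scipy.spatial.transform import Rotation as Ro
def to(x,y,z,R=None,p=None):
    """grasp-point target -> shift in tool units from pose"""
    s=sensors.state();p=s["tcp_pos"] if p is None else p;R=Ro.from_rotvec(s["tool_rot"]) if R is None else R
    return R.inv().apply(np.array([x,y,z])-(np.array(p)+R.apply([0,0,.164])))/.04
def down(yaw): # tool down, y at 90deg+yaw(rad)
    y=np.array([-np.sin(yaw),np.cos(yaw),0]);z=np.array([0,0,-1.]);return Ro.from_matrix(np.array([np.cross(y,z),y,z]).T)
def turn(R): return np.degrees((Ro.from_rotvec(sensors.state()["tool_rot"]).inv()*R).as_rotvec())
def mg():
    s=sensors.state();R=Ro.from_rotvec(s["tool_rot"]);F=np.array(s["wrist_force"]);return F,np.array(s["moment"])-np.cross(R.apply([0,0,.164]),F)
E
python3 - <<'E'
from h import *
R=down(.0742);print("turn",turn(R))
p=np.array(sensors.state()["tcp_pos"])
v1=to(.42,.36,.20,R);print("v1",v1); 
print("v2",R.inv().apply([.451-.42,-.0394-.36,-.06])/.04)
E
```

```text
turn [ 2.90289400e-03  2.22204352e-04 -1.92535902e+01]
v1 [-5.98653142 -6.55467335  1.01900435]
v2 [ -0.0326602  -10.01497795   1.5       ]
```

Call:
{"fn": "move_arm", "kwargs": {
  "increments": [
    [0,0,0,0,0,-4.8,1],
    [0,0,0,0,0,-4.8,1],
    [0,0,0,0,0,-4.8,1],
    [0,0,0,0,0,-4.85,1],
    [-0.6,-0.65,0.1,0,0,0,1],
    [-0.6,-0.65,0.1,0,0,0,1],
    [-0.6,-0.65,0.1,0,0,0,1],
    [-0.6,-0.65,0.1,0,0,0,1]
  ],
  "force": 60
}}

```text
t: 1.37
tcp_pos: [0.2661, 0.5059, 0.3887]
tool_rot: [-0.117, 3.139, 0.001]
wrist_force: [-0.2, 1.0, -0.6]
gripper_width: 0.0871
finger_force: 0.0
```

Call:
{"fn": "move_arm", "kwargs": {
  "increments": [
    [-0.6,-0.65,0.1,0,0,0,1],
    [-0.6,-0.65,0.1,0,0,0,1],
    [-0.6,-0.65,0.1,0,0,0,1],
    [-0.6,-0.65,0.1,0,0,0,1],
    [-0.6,-0.65,0.1,0,0,0,1],
    [-0.6,-0.65,0.1,0,0,0,1],
    [0,-0.7,0.1,0,0,0,1],
    [0,-0.7,0.1,0,0,0,1]
  ]
}}

```text
t: 2.03
tcp_pos: [0.4257, 0.3046, 0.3564]
tool_rot: [-0.114, 3.139, -0.0]
wrist_force: [-0.4, -0.2, 0.2]
gripper_width: 0.0873
finger_force: 0.0
```

Call:
{"fn": "move_arm", "kwargs": {
  "increments": [
    [0,-0.9,0.1,0,0,0,1],
    [0,-0.9,0.1,0,0,0,1],
    [0,-0.9,0.1,0,0,0,1],
    [0,-0.9,0.1,0,0,0,1],
    [0,-0.9,0.1,0,0,0,1],
    [0,-0.9,0.1,0,0,0,1],
    [0,-0.9,0.1,0,0,0,1],
    [0,-0.9,0.1,0,0,0,1]
  ]
}}

```text
t: 2.7
tcp_pos: [0.4456, 0.0174, 0.3249]
tool_rot: [-0.117, 3.139, 0.001]
wrist_force: [0.9, -0.3, -0.1]
gripper_width: 0.0872
finger_force: 0.0
```

Run:
```python
from h import *
s=sensors.state();print(s["t"],s["tcp_pos"],np.round(s["qpos"],2));
print("F,M",mg())
print("turn",turn(down(.0742)),"to",to(.451,-.0394,.029,down(.0742)))
for n in ["top","scene"]:
    p,d=eyes.read_camera(n);np.save(n+"1.npy",cloud(n,d));cv2.imwrite(f"pics/{n}1.png",p[...,::-1])
a=cv2.imread("pics/top1.png");cv2.imwrite("pics/topc1.png",cv2.resize(a[150:340,130:430],None,fx=2.6,fy=2.6))
T=np.load("top1.npy");S=np.load("scene1.npy")
for nm,W in [("top",T),("scene",S)]:
    P=near(W,.53,.41,.11,.11,.062,.08);print(nm,"bin rim",len(P),cv2.minAreaRect(P[:,:2].astype(np.float32)))
    P=near(W,.46,.165,.07,.11,.03,.05);print("saddle",len(P),P.mean(0),cv2.minAreaRect(P[:,:2].astype(np.float32)))
    for dx in (-.04,.04):
        for y in (.11,.22):
            Q=near(W,.462+dx,y,.02,.045,.02,.05); print(np.round(np.median(Q,0),4),len(Q))
```

```text
2.7 [0.44559773 0.0173882  0.32486768] [-0.52 -0.02  0.38  2.03  0.01  1.12  1.5 ]
F,M (array([ 0.94635066, -0.30664922, -0.13678529]), array([0.05458874, 0.15918774, 0.01193549]))
turn [0.03065448 0.05061097 0.00574622] to [-0.02943964 -1.42581074  3.29669207]
top bin rim 143 ((0.5405863523483276, 0.3994666337966919), (0.16388167440891266, 0.1997704654932022), 88.9181137084961)
saddle 65 [0.46748573 0.15140503 0.03673469] ((0.4663032591342926, 0.16859060525894165), (0.17381669580936432, 0.09421485662460327), 89.6777572631836)
[0.4268 0.0997 0.0324] 28
[0.4241 0.2076 0.0267] 32
[0.5057 0.0966 0.0341] 24
[0.5065 0.2092 0.032 ] 26
scene bin rim 114 ((0.5388687252998352, 0.40139704942703247), (0.19329315423965454, 0.18104614317417145), 1.2173384428024292)
saddle 74 [0.45119127 0.14989075 0.03765182] ((0.4607439637184143, 0.16482390463352203), (0.09242574125528336, 0.17762017250061035), 1.8385268449783325)
[0.4219 0.1224 0.0325] 42
[0.4207 0.2346 0.0328] 38
[0.5014 0.0923 0.0299] 40
[0.501  0.196  0.0277] 21
```

View pics/topc1.png

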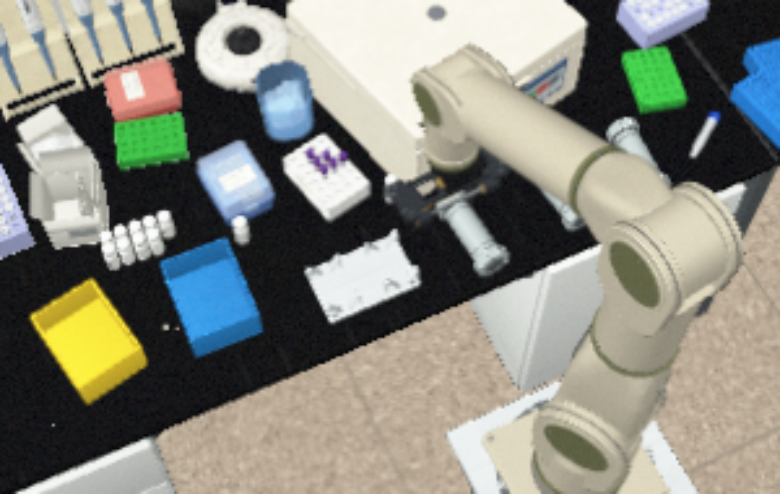

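The top view is now clear, with the cradle at crop px (362,275) and the bin at (211,297). I'll refine both by matching their silhouettes, and grasp jar A.

```bash
cat > fit.py <<'E'
from h import *
from scipy.optimize import minimize
def hullmask(cam,V,shape):
    c=eyes.calibration(cam);M=np.array(c["world_to_cam"]);q,_=cv2.projectPoints(V,cv2.Rodrigues(M[:3,:3])[0],M[:3,3],np.array(c["mtx"]),np.array(c["dist"]))
    k=6;m=np.zeros((shape[0]*k,shape[1]*k),np.uint8);h=cv2.convexHull(((q.reshape(-1,2)+.5)*k).astype(np.float32));cv2.fillConvexPoly(m,h.astype(np.int32),1)
    return cv2.resize(m.astype(np.float32),(shape[1],shape[0]),interpolation=cv2.INTER_AREA)
def fit(V,views,x0):
    def place(v):
        c,s=np.cos(v[2]),np.sin(v[2]);return np.array([[c*a-s*b+v[0],s*a+c*b+v[1],z] for a,b,z in V])
    f=lambda v:sum(np.abs(hullmask(cam,place(v),m.shape)-m).sum() for cam,m in views)
    sx=np.array([x0]+[np.array(x0)+d for d in np.diag([.012,.012,.08])])
    r=minimize(f,x0,method="Nelder-Mead",options=dict(initial_simplex=sx,xatol=1e-4,fatol=.1,maxiter=150));return r.x,r.fun,[m.sum() for _,m in views]
crad=[(a,b,z) for a,b,z in [(sx*.055,sy*.086,z) for sx in(1,-1) for sy in(1,-1) for z in(0,.006)]+[(sx*.046,sy*.083,.04) for sx in(1,-1) for sy in(1,-1)]]
binv=[(sx*.08,sy*.06,z) for sx in(1,-1) for sy in(1,-1) for z in(0,.07)]
def hullof(m):
    n,l,st,_=cv2.connectedComponentsWithStats(m.astype(np.uint8));k=1+np.argmax(st[1:,4]);p=cv2.findNonZero((l==k).astype(np.uint8))
    o=np.zeros(m.shape,np.uint8);cv2.fillConvexPoly(o,cv2.convexHull(p),1);return o.astype(np.float32)
views_c=[];views_b=[]
for cam,f,W in [("top","pics/top1.png","top1.npy"),("scene","pics/scene0.png","scene.npy")]:
    im=cv2.imread(f).astype(int);W=np.load(W);B,G,R=im[...,0],im[...,1],im[...,2]
    reg=(abs(W[...,0]-.465)<.085)&(abs(W[...,1]-.167)<.115)&(W[...,2]<.06)
    views_c.append((cam,hullof(reg&(im.min(-1)>75))))
    reg=(abs(W[...,0]-.54)<.13)&(abs(W[...,1]-.4)<.11)&(W[...,2]<.1)
    views_b.append((cam,hullof(reg&(B>R+40)&(B>G+20))))
for nm,V,vs,x0 in [("cradle",crad,views_c,[.463,.167,.0]),("bin",binv,views_b,[.54,.4,0.])]:
    for vv in [vs[:1],vs[1:],vs]: print(nm,[c for c,_ in vv],*[np.round(u,4) for u in fit(V,vv,x0)])
E
python3 fit.py
```

```text
cradle ['top'] [  2.7852  -1.1993 -14.6046] 1169.0 [1169.]
cradle ['scene'] [-1.2555  7.5943  0.5899] 822.0 [822.]
cradle ['top', 'scene'] [ 13.5091   8.9794 -21.3231] 1991.0 [1169.  822.]
bin ['top'] [0.5278 0.4223 0.0108] 92.5 [1216.]
bin ['scene'] [0.5248 0.426  0.0247] 56.0278 [1035.]
bin ['top', 'scene'] [0.5263 0.4236 0.0087] 154.3889 [1216. 1035.]
```

Call:
{"fn": "move_arm", "kwargs": {
  "increments": [
    [0,-0.7,0.3,0,0,0,1],
    [-0.03,-0.72,0.4,0,0,0,1],
    [0,0,0.5,0,0,0,1],
    [0,0,0.5,0,0,0,1],
    [0,0,0.5,0,0,0,1],
    [0,0,0.5,0,0,0,1],
    [0,0,0.4,0,0,0,1],
    [0,0,0.2,0,0,0,1]
  ]
}}

```text
t: 3.47
tcp_pos: [0.4507, -0.0367, 0.1911]
tool_rot: [0.117, -3.137, 0.0]
wrist_force: [-0.6, 0.1, -0.5]
gripper_width: 0.0872
finger_force: 0.0
```

Call:
{"fn": "move_arm", "kwargs": {
  "increments": [
    [0,0,0,0,0,0,0],
    [0,0,0,0,0,0,0],
    [0,0,0,0,0,0,0],
    [0,0,0,0,0,0,0],
    [0,0,0,0,0,0,0],
    [0,0,0,0,0,0,0]
  ],
  "force": 60
}}

```text
t: 3.97
tcp_pos: [0.4515, -0.0373, 0.1933]
tool_rot: [-0.117, 3.138, 0.001]
wrist_force: [-0.6, -0.2, 0.4]
gripper_width: 0.0549
finger_force: 0.0
```

```bash
cat > dbg.py <<'E'
import fit as F
from h import *
for (cam,m),V,x in [(F.views_c[0],F.crad,(.463,.167)),(F.views_b[0],F.binv,(.54,.41))]:
    r,c=np.nonzero(m);h=F.hullmask(cam,np.array(V)+np.array([*x,0]),m.shape);R,C=np.nonzero(h>.5)
    print(r.min(),r.max(),c.min(),c.max(),"|",R.min() if len(R) else None,R.max() if len(R) else None,C.min() if len(R) else None,C.max() if len(R) else None)
im=cv2.imread("pics/top1.png")
for (cam,m) in (F.views_c[0],F.views_b[0]):
    cs,_=cv2.findContours(m.astype(np.uint8),0,1);cv2.drawContours(im,cs,-1,(0,0,255),1)
cv2.imwrite("pics/dbg.png",cv2.resize(im[210:310,170:320],None,fx=5,fy=5,interpolation=0))
E
sed -i 's/^for nm,V,vs,x0 in/if __name__=="__main__":\n  for nm,V,vs,x0 in/; s/^    for vv in/      for vv in/' fit.py; python3 dbg.py
```

```text
298 337 248 294 | 239 274 248 291
241 287 191 230 | 238 283 193 232
```

View pics/dbg.png

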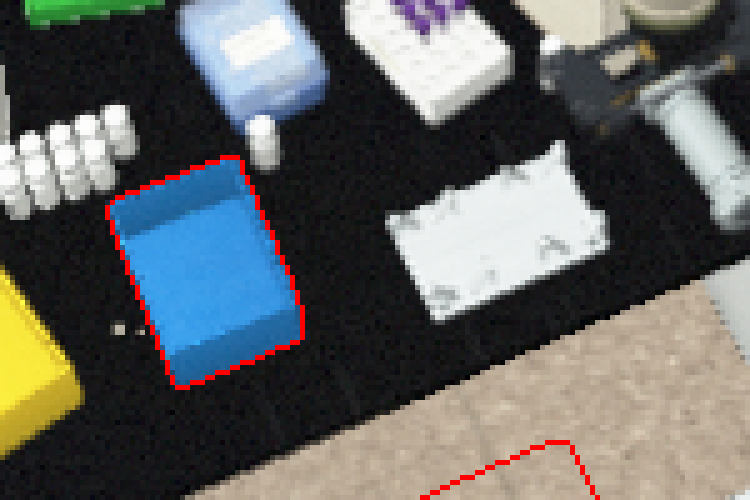

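Call:
{"fn": "move_arm", "kwargs": {
  "increments": [
    [0,0,0,0,0,0,0],
    [0,0,0,0,0,0,0],
    [0,0,0,0,0,0,0],
    [0,0,0,0,0,0,0]
  ]
}}

```text
t: 4.3
tcp_pos: [0.4516, -0.038, 0.1933]
tool_rot: [-0.116, 3.138, -0.001]
wrist_force: [-0.6, -4.5, 6.8]
gripper_width: 0.0472
finger_force: 60.0
```

Call:
{"fn": "move_arm", "kwargs": {
  "increments": [
    [0,0,-0.3,0,0,0,0],
    [0,0,-0.5,0,0,0,0],
    [0,-0.3,-0.6,0,0,0,0],
    [0,-0.4,-0.6,0,0,0,0],
    [0,-0.4,-0.5,0,0,0,0],
    [0,0,-0.3,0,0,0,0],
    [0,0,0,0,0,0,0],
    [0,0,0,0,0,0,0]
  ]
}}

```text
t: 4.97
tcp_pos: [0.454, -0.0807, 0.3039]
tool_rot: [0.117, -3.139, -0.001]
wrist_force: [-0.2, 0.4, -9.1]
gripper_width: 0.0472
finger_force: 60.0
```

```bash
echo 'def rd():
    s=sensors.state();F,M=mg();print("t",s["t"],"p",np.round(s["tcp_pos"],4),"F",np.round(F,2),"Mg",np.round(M,3),"M",np.round(s["moment"],3),"w",round(s["gripper_width"],4))' >> h.py; python3 -c "
from h import *
rd()"
```

```text
t 4.9667 p [ 0.454  -0.0807  0.3039] F [-0.21  0.43 -9.13] Mg [ 0.005 -0.014  0.049] M [0.074 0.02  0.049] w 0.0472
```

Call:
{"fn": "move_arm", "kwargs": {
  "increments": [
    [0,0,0,0,5,0,0],
    [0,0,0,0,5,0,0],
    [0,0,0,0,0,0,0],
    [0,0,0,0,0,0,0],
    [0,0,0,0,0,0,0],
    [0,0,0,0,0,0,0],
    [0,0,0,0,0,0,0],
    [0,0,0,0,0,0,0]
  ]
}}

```text
t: 5.63
tcp_pos: [0.4544, -0.0813, 0.3048]
tool_rot: [0.11, -2.966, 0.009]
wrist_force: [1.1, 0.2, -8.8]
gripper_width: 0.0471
finger_force: 60.0
```

```bash
python3 -c "
from h import *
rd()"
```

```text
t 5.6333 p [ 0.4544 -0.0813  0.3048] F [ 1.06  0.22 -8.76] Mg [-0.033  0.015  0.024] M [ 0.02  -0.403  0.02 ] w 0.0471
```

Call:
{"fn": "move_arm", "kwargs": {
  "increments": [
    [0,0,0,0,-5,0,0],
    [0,0,0,0,-5,0,0],
    [0,0,0,0,-5,0,0],
    [0,0,0,0,-5,0,0],
    [0,0,0,0,0,0,0],
    [0,0,0,0,0,0,0],
    [0,0,0,0,0,0,0],
    [0,0,0,0,0,0,0]
  ]
}}

```text
t: 6.3
tcp_pos: [0.4546, -0.0812, 0.3046]
tool_rot: [-0.11, 2.968, 0.009]
wrist_force: [-0.7, 0.8, -8.4]
gripper_width: 0.0469
finger_force: 60.0
```

Call:
{"fn": "move_arm", "kwargs": {
  "increments": [
    [0,0,0,0,0,0,0],
    [0,0,0,0,0,0,0]
  ]
}}

```text
t: 6.47
tcp_pos: [0.4547, -0.0812, 0.3045]
tool_rot: [-0.11, 2.967, 0.009]
wrist_force: [-13.4, -1.1, -4.1]
gripper_width: 0.0474
finger_force: 60.0
```

```bash
python3 -c "
from h import *
rd()"; sed -i 's/&(W\[...,2\]<.06)/\&(W[...,2]<.06)\&(W[...,2]>-.02)/' fit.py; python3 fit.py
```

```text
t 6.4667 p [ 0.4547 -0.0812  0.3045] F [-13.37  -1.07  -4.07] Mg [-0.028  0.382  0.049] M [-0.21   2.656  0.046] w 0.0474
cradle ['top'] [0.465  0.1663 0.033 ] 67.1667 [1003.]
cradle ['scene'] [0.4636 0.171  0.0252] 36.5833 [897.]
cradle ['top', 'scene'] [0.4643 0.169  0.0257] 115.75 [1003.  897.]
bin ['top'] [0.5278 0.4223 0.0108] 92.5 [1216.]
bin ['scene'] [0.5248 0.426  0.0247] 56.0278 [1035.]
bin ['top', 'scene'] [0.5263 0.4236 0.0087] 154.3889 [1216. 1035.]
```

Call:
{"fn": "move_arm", "kwargs": {
  "increments": [
    [0,0,0,0,0,0,0],
    [0,0,0,0,0,0,0],
    [0,0,0,0,0,0,0],
    [0,0,0,0,0,0,0],
    [0,0,0,0,0,0,0],
    [0,0,0,0,0,0,0]
  ]
}}

```text
t: 6.97
tcp_pos: [0.4545, -0.0813, 0.3047]
tool_rot: [-0.11, 2.965, 0.01]
wrist_force: [-0.1, -0.6, -8.2]
gripper_width: 0.0475
finger_force: 60.0
```

```bash
python3 -c "
from h import *
rd()"
```

```text
t 6.9667 p [ 0.4545 -0.0813  0.3047] F [-0.15 -0.56 -8.23] Mg [0.11  0.139 0.043] M [0.003 0.396 0.028] w 0.0475
```

Call:
{"fn": "move_arm", "kwargs": {
  "increments": [
    [0,0,0,0,5,0,0],
    [0,0,0,0,5,0,0],
    [0,0,0,0,5,0,0],
    [0,0,0,0,5,0,0],
    [0,0,0,0,0,0,0],
    [0,0,0,0,0,0,0],
    [0,0,0,0,0,0,0],
    [0,0,0,0,0,0,0]
  ]
}}

```text
t: 7.63
tcp_pos: [0.4544, -0.0814, 0.3049]
tool_rot: [0.11, -2.968, 0.009]
wrist_force: [-0.1, 0.3, -7.7]
gripper_width: 0.0473
finger_force: 60.0
```

Call:
{"fn": "move_arm", "kwargs": {
  "increments": [
    [0,0,0,0,0,0,0],
    [0,0,0,0,0,0,0],
    [0,0,0,0,0,0,0],
    [0,0,0,0,0,0,0],
    [0,0,0,0,0,0,0],
    [0,0,0,0,0,0,0]
  ]
}}

```text
t: 8.13
tcp_pos: [0.4545, -0.0812, 0.3047]
tool_rot: [0.11, -2.965, 0.009]
wrist_force: [0.2, -0.0, -7.0]
gripper_width: 0.0472
finger_force: 60.0
```

```bash
python3 -c "
from h import *
rd()
for i in range(3): eyes.read_camera('top');rd()"
```

```text
t 8.1333 p [ 0.4545 -0.0812  0.3047] F [ 0.16 -0.02 -6.99] Mg [ 0.05  -0.221  0.02 ] M [ 0.062 -0.446  0.021] w 0.0472
t 8.1833 p [ 0.4545 -0.0812  0.3047] F [-0.06  0.48 -9.21] Mg [-0.035 -0.137  0.017] M [ 0.061 -0.389  0.003] w 0.0472
t 8.2333 p [ 0.4545 -0.0813  0.3047] F [ 0.01  0.79 -8.58] Mg [-0.09  -0.153  0.005] M [ 0.055 -0.398 -0.018] w 0.0471
t 8.2833 p [ 0.4545 -0.0813  0.3047] F [-0.25  0.38 -8.  ] Mg [-0.089 -0.243 -0.055] M [-0.01  -0.43  -0.067] w 0.0475
```

Call:
{"fn": "move_arm", "kwargs": {
  "increments": [
    [0,0,0,0,-5,0,0],
    [0,0,0,0,-5,0,0],
    [0,0,0,0,0,0,0],
    [0,0,0,0,0,0,0],
    [0,0,0,0,0,0,0],
    [0,0,0,0,0,0,0]
  ]
}}

```text
t: 8.78
tcp_pos: [0.4545, -0.0812, 0.3046]
tool_rot: [0.117, -3.137, 0.0]
wrist_force: [0.1, -0.4, -8.2]
gripper_width: 0.0468
finger_force: 60.0
```

```bash
echo 'def avg(n=5):
    L=[]
    for i in range(n):
        eyes.read_camera("top");s=sensors.state();L.append(np.r_[s["wrist_force"],s["moment"]])
    print(s["t"],np.round(np.mean(L,0),3),np.round(np.std(L,0),3))' >> h.py; python3 -c "
from h import *
avg()"
```

```text
9.0333 [ 0.056 -0.026 -8.504  0.013  0.105 -0.015] [0.444 0.513 0.372 0.026 0.033 0.025]
```

Call:
{"fn": "move_arm", "kwargs": {
  "increments": [
    [0,0,0,0,-5,0,0],
    [0,0,0,0,-5,0,0],
    [0,0,0,0,0,0,0],
    [0,0,0,0,0,0,0],
    [0,0,0,0,0,0,0],
    [0,0,0,0,0,0,0],
    [0,0,0,0,0,0,0],
    [0,0,0,0,0,0,0]
  ]
}}

```text
t: 9.7
tcp_pos: [0.4546, -0.0813, 0.3046]
tool_rot: [-0.11, 2.967, 0.009]
wrist_force: [-0.2, 0.6, -9.6]
gripper_width: 0.0472
finger_force: 60.0
```

Call:
{"fn": "move_arm", "kwargs": {
  "increments": [
    [0,0,0,0,5,0,0],
    [0,0,0,0,5,0,0],
    [0,0,0,0,0,0,0],
    [0,0,0,0,0,0,0],
    [0,0,0,0,0,0,0]
  ]
}}

```text
t: 10.12
tcp_pos: [0.4547, -0.0813, 0.3046]
tool_rot: [-0.116, 3.137, -0.0]
wrist_force: [-0.1, 0.3, -7.9]
gripper_width: 0.0479
finger_force: 60.0
```

```bash
python3 -c "
from h import *
avg();rd()"
```

```text
10.3667 [ 0.188  0.133 -7.946  0.052 -0.052  0.   ] [0.605 0.685 0.55  0.024 0.027 0.049]
t 10.3667 p [ 0.4544 -0.0813  0.3049] F [-0.1   0.05 -7.81] Mg [ 0.013 -0.057 -0.075] M [ 0.021 -0.038 -0.075] w 0.0474
```

Jar A rattles: there was a 13 N knock, and the level moment shifts 0.157 N m between ends. I'll set it back down, then place the other two.

Call:
{"fn": "move_arm", "kwargs": {
  "increments": [
    [0,0.4,0.3,0,0,0,0],
    [0,0.4,0.5,0,0,0,0],
    [0,0.3,0.6,0,0,0,0],
    [0,0,0.6,0,0,0,0],
    [0,0,0.4,0,0,0,0],
    [0,0,0.2,0,0,0,0],
    [0,0,0.14,0,0,0,0],
    [0,0,0,0,0,0,0]
  ]
}}

```text
t: 11.03
tcp_pos: [0.4513, -0.0375, 0.1948]
tool_rot: [0.116, -3.139, 0.0]
wrist_force: [-0.5, -0.0, -9.1]
gripper_width: 0.0473
finger_force: 60.0
```

```bash
python3 -c "
from h import *
rd();print(to(.451,-.0394,.029))"
```

```text
t 11.0333 p [ 0.4513 -0.0375  0.1948] F [-0.47 -0.03 -9.08] Mg [ 0.084 -0.056 -0.015] M [ 0.079  0.021 -0.015] w 0.0473
[ 0.00805287 -0.04692168  0.04470322]
```

Call:
{"fn": "move_arm", "kwargs": {
  "increments": [
    [0,0,0.04,0,0,0,0],
    [0,0,0,0,0,0,0],
    [0,0,0,0,0,0,1],
    [0,0,0,0,0,0,1],
    [0,0,0,0,0,0,1],
    [0,0,0,0,0,0,1],
    [0,0,0,0,0,0,1],
    [0,0,0,0,0,0,1]
  ]
}}

```text
t: 11.7
tcp_pos: [0.4514, -0.0374, 0.1938]
tool_rot: [-0.117, 3.139, 0.0]
wrist_force: [0.2, -0.7, -0.1]
gripper_width: 0.0791
finger_force: 0.0
```

Call:
{"fn": "move_arm", "kwargs": {
  "increments": [
    [0,0,-0.3,0,0,0,1],
    [0,0,-0.5,0,0,0,1],
    [0,0,-0.5,0,0,0,1],
    [0,0,-0.5,0,0,-3.1,1],
    [0,-0.5,-0.2,0,0,0,1],
    [0,-0.7,0,0,0,0,1],
    [0,-0.7,0,0,0,0,1],
    [0,-0.7,0,0,0,0,1]
  ]
}}

```text
t: 12.37
tcp_pos: [0.4646, -0.1416, 0.274]
tool_rot: [-0.203, 3.134, 0.0]
wrist_force: [0.5, 0.3, -0.2]
gripper_width: 0.087
finger_force: 0.0
```

```bash
python3 -c "
from h import *
rd();print(turn(down(.1284)),to(.4655,-.220,.029,down(.1284)))"
```

```text
t 12.3667 p [ 0.4646 -0.1416  0.274 ] F [ 0.48  0.3  -0.23] Mg [-0.071  0.03  -0.009] M [-0.021 -0.049 -0.009] w 0.087
[0.00990945 0.06285218 0.04020364] [ 0.22982946 -1.94623105  2.02410872]
```

Call:
{"fn": "move_arm", "kwargs": {
  "increments": [
    [0.08,-0.7,0,0,0,0,1],
    [0.08,-0.7,0,0,0,0,1],
    [0.07,-0.4,0.2,0,0,0,1],
    [0,0,0.4,0,0,0,1],
    [0,0,0.5,0,0,0,1],
    [0,0,0.4,0,0,0,1],
    [0,0,0.3,0,0,0,1],
    [0,0,0.1,0,0,0,1]
  ]
}}

```text
t: 13.03
tcp_pos: [0.4641, -0.2128, 0.1958]
tool_rot: [0.201, -3.133, -0.001]
wrist_force: [-0.8, -0.1, 0.3]
gripper_width: 0.0871
finger_force: 0.0
```

```bash
python3 -c "
from h import *
rd();print(to(.4655,-.220,.029))"
```

```text
t 13.0333 p [ 0.4641 -0.2128  0.1958] F [-0.77 -0.13  0.34] Mg [ 0.034 -0.088 -0.046] M [ 0.012  0.038 -0.046] w 0.0871
[-0.02142173 -0.18625129  0.07087869]
```

Call:
{"fn": "move_arm", "kwargs": {
  "increments": [
    [-0.02,-0.17,0.06,0,0,0,1],
    [0,0,0,0,0,0,0],
    [0,0,0,0,0,0,0],
    [0,0,0,0,0,0,0],
    [0,0,0,0,0,0,0],
    [0,0,0,0,0,0,0],
    [0,0,0,0,0,0,0],
    [0,0,0,0,0,0,0]
  ]
}}

```text
t: 13.7
tcp_pos: [0.4664, -0.2199, 0.1954]
tool_rot: [-0.201, 3.134, -0.001]
wrist_force: [0.6, -3.8, 1.3]
gripper_width: 0.0486
finger_force: 1.7
```

Call:
{"fn": "move_arm", "kwargs": {
  "increments": [
    [0,0,0,0,0,0,0],
    [0,0,0,0,0,0,0],
    [0,0,0,0,0,0,0]
  ]
}}

```text
t: 13.95
tcp_pos: [0.4665, -0.2199, 0.1954]
tool_rot: [-0.201, 3.135, -0.0]
wrist_force: [-1.0, -1.8, 3.6]
gripper_width: 0.0471
finger_force: 60.0
```

Call:
{"fn": "move_arm", "kwargs": {
  "increments": [
    [0,0,-0.2,0,0,0,0],
    [0,0,-0.5,0,0,0,0],
    [0,0,-0.6,0,0,0,0],
    [0,0,-0.7,0,0,3,0],
    [0,0,-0.7,0,0,2.9,0],
    [0,0,-0.5,0,0,0,0],
    [0,0,0,0,0,0,0]
  ]
}}

```text
t: 14.53
tcp_pos: [0.4669, -0.2202, 0.3268]
tool_rot: [-0.039, 3.136, -0.001]
wrist_force: [1.6, -0.4, -4.8]
gripper_width: 0.0471
finger_force: 60.0
```

Run:
```python
from h import *
rd();print(turn(down(.0257)),to(.464-.055*.0257,.1685+.055,.16,down(.0257)))
a,d=eyes.read_camera("top");cv2.imwrite("pics/top2.png",cv2.resize(a[150:340,130:430,::-1],None,fx=2.6,fy=2.6))
b,e=eyes.read_camera("scene")
W=cloud("scene",e)
s=sensors.state();R=Ro.from_rotvec(s["tool_rot"]);g=np.array(s["tcp_pos"])+R.apply([0,0,.164])
for n,w in (("scene",W),("top",cloud("top",d))):
    P=near(w,g[0],g[1],.11,.06,g[2]-.035,g[2]+.025); 
    if len(P)>60: print(n,"held jar fit",g,len(P),fitjar(P,(g[0],g[1],.03),g[2]))
    P=near(w,.451,-.04,.1,.06,.012,.068)
    if len(P)>60: print(n,"A",len(P),fitjar(P,(.451,-.04,.07)))
```

```text
t 14.5333 p [ 0.4669 -0.2202  0.3268] F [ 1.59 -0.4  -4.78] Mg [0.022 0.142 0.041] M [-0.043 -0.114  0.041] w 0.0471
[-0.03607573  0.29270942 -0.03970366] [-0.17667398 11.09268728  0.07084714]
scene held jar fit [ 0.46607834 -0.21931691  0.15874081] 460 (array([ 0.46502321, -0.21880409,  0.02337245]), np.float64(0.0014790761271541164))
scene A 343 (array([ 0.45088448, -0.03550473,  0.09610799]), np.float64(0.0018002274994338048))
top held jar fit [ 0.46607834 -0.21931691  0.15874081] 93 (array([ 0.47334483, -0.21833288,  0.02221746]), np.float64(0.0024510569043139675))
top A 407 (array([ 0.4550096 , -0.03452872,  0.06824413]), np.float64(0.002952384177728678))
```

Call:
{"fn": "move_arm", "kwargs": {
  "increments": [
    [0,0.5,0,0,0,0,0],
    [0,0.8,0,0,0,0,0],
    [0,0.8,0,0,0,0,0],
    [0,0.8,0,0,0,0,0],
    [0,0.8,0,0,0,0,0],
    [0,0.8,0,0,0,0,0],
    [0,0.8,0,0,0,0,0],
    [0,0.8,0,0,0,0,0]
  ]
}}

```text
t: 15.3
tcp_pos: [0.459, 0.0257, 0.321]
tool_rot: [0.04, -3.138, 0.001]
wrist_force: [0.6, 0.4, -5.3]
gripper_width: 0.0471
finger_force: 60.0
```

Call:
{"fn": "move_arm", "kwargs": {
  "increments": [
    [0,0.8,0,0,0,0,0],
    [0,0.8,0,0,0,0,0],
    [0,0.8,0,0,0,0,0],
    [0,0.8,0,0,0,0,0],
    [-0.1,0.8,0,0,0,0,0],
    [-0.07,0.6,0,0,0,0,0],
    [0,0.3,0,0,0,0,0],
    [0,0,0,0,0,0,0]
  ]
}}

```text
t: 15.97
tcp_pos: [0.4608, 0.2231, 0.3208]
tool_rot: [0.047, -3.138, 0.002]
wrist_force: [-0.5, -0.1, -4.1]
gripper_width: 0.0472
finger_force: 60.0
```

Run:
```python
from h import *
rd();print(turn(down(.0257)),to(.463,.223,.042,down(.0257)))
for n in ("scene","top"):
    b,e=eyes.read_camera(n);W=cloud(n,e);np.save(n+"3.npy",W);cv2.imwrite(f"pics/{n}3.png",b[...,::-1])
s=sensors.state();R=Ro.from_rotvec(s["tool_rot"]);g=np.array(s["tcp_pos"])+R.apply([0,0,.164])
for n in ("scene","top"):
    P=near(np.load(n+"3.npy"),g[0],g[1],.11,.06,g[2]-.035,g[2]+.025); print(n,g,len(P),fitjar(P,(g[0],g[1],.03),g[2]))
im=cv2.imread("pics/scene3.png");cv2.imwrite("pics/s3c.png",cv2.resize(im[130:330,150:350],None,fx=3,fy=3))
```

```text
t 15.9667 p [0.4608 0.2231 0.3208] F [-0.47 -0.11 -4.11] Mg [ 0.031 -0.025 -0.027] M [ 0.014  0.051 -0.027] w 0.0472
[-0.06310496 -0.19763441  0.234267  ] [-0.0557047  -0.00288613  2.87090412]
scene [0.46112227 0.21927502 0.1573945 ] 402 (array([0.45836235, 0.22325171, 0.02497785]), np.float64(0.0018656751868067565))
top [0.46112227 0.21927502 0.1573945 ] 225 (array([0.46263182, 0.22319705, 0.03624337]), np.float64(0.001794798946000313))
```

View pics/s3c.png

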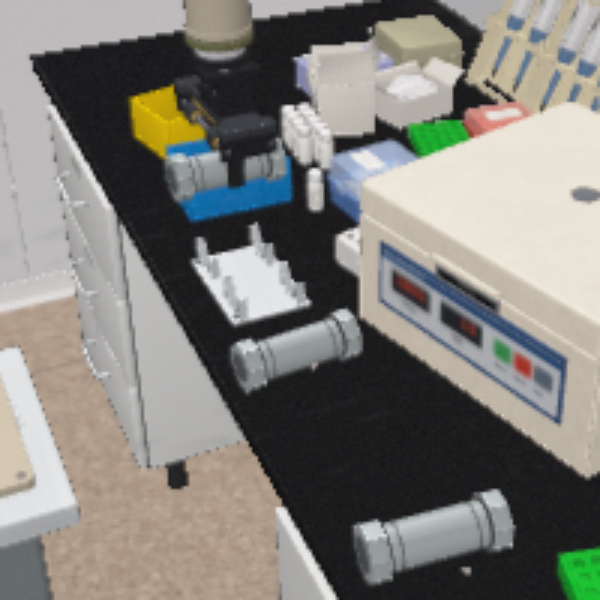

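Call:
{"fn": "move_arm", "kwargs": {
  "increments": [
    [-0.05,0,0.4,0,0,0,0],
    [-0.05,0,0.5,0,0,0,0],
    [0,0,0.6,0,0,0,0],
    [0,0,0.5,0,0,0,0],
    [0,0,0.3,0,0,0,0],
    [0,0,0.2,0,0,0,0],
    [0,0,0.1,0,0,0,0],
    [0,0,0,0,0,0,0]
  ]
}}

```text
t: 16.73
tcp_pos: [0.4659, 0.2195, 0.2185]
tool_rot: [0.038, -3.14, 0.001]
wrist_force: [-0.7, -0.2, -4.1]
gripper_width: 0.0473
finger_force: 60.0
```

Run:
```python
from h import *
rd();print(to(.463,.223,.042,down(.0257)))
```

```text
t 16.7333 p [0.4659 0.2195 0.2185] F [-0.74 -0.19 -4.14] Mg [ 0.069 -0.125 -0.009] M [ 0.039 -0.003 -0.01 ] w 0.0473
[0.07034665 0.08993784 0.31279882]
```

Run:
```python
from h import *
for i in range(3):
    eyes.read_camera("top");s=sensors.state();R=Ro.from_rotvec(s["tool_rot"]).as_matrix();print(np.round(s["tcp_pos"],4),np.round(R[:,2],4),np.round(np.degrees(np.arctan2(-R[0,1],R[1,1])),2))
for n in ("scene","top"):
    b,e=eyes.read_camera(n);W=cloud(n,e)
    P=near(W,.465,.22,.1,.045,.045,.09); print(n,len(P),fitjar(P,(.465,.22,.03),.0545))
print(np.round(s["qpos"],2))
```

```text
[0.4662 0.2198 0.2193] [-0.e+00 -2.e-04 -1.e+00] 1.4
[0.4663 0.2201 0.2198] [ 7.e-04  4.e-04 -1.e+00] 1.42
[0.4664 0.2203 0.22  ] [ 1.1e-03  8.0e-04 -1.0e+00] 1.43
scene 332 (array([0.46462286, 0.21999902, 0.01134119]), np.float64(0.00225082821794388))
top 236 (array([0.4694791 , 0.22228036, 0.02182241]), np.float64(0.002412886515876761))
[-0.73  0.28  0.23  1.96 -0.08  0.91  1.13]
```

Call:
{"fn": "move_arm", "kwargs": {
  "increments": [
    [0,0.04,0.1,0,0,0,0],
    [0,0,0.1,0,0,0,0],
    [0,0,0.05,0,0,0,0],
    [0,0,0,0,0,0,0],
    [0,0,0,0,0,0,0]
  ]
}}

```text
t: 17.4
tcp_pos: [0.4664, 0.2212, 0.2092]
tool_rot: [-0.038, 3.141, -0.001]
wrist_force: [0.1, -5.5, 1.0]
gripper_width: 0.0475
finger_force: 60.0
```

Run:
```python
from h import *
avg(3);rd()
```

```text
17.55 [ 1.607 -5.458 -0.203 -1.134 -0.465 -0.211] [0.206 0.04  0.794 0.004 0.039 0.018]
t 17.55 p [0.4664 0.2212 0.2092] F [ 1.42 -5.44  0.05] Mg [-0.235 -0.264 -0.224] M [-1.128 -0.497 -0.225] w 0.0473
```

Call:
{"fn": "move_arm", "kwargs": {
  "increments": [
    [0,-0.05,0,0,0,0,0],
    [0,0,0,0,0,0,0],
    [0,0,0,0,0,0,0]
  ]
}}

```text
t: 17.8
tcp_pos: [0.4662, 0.2205, 0.2094]
tool_rot: [-0.04, 3.14, 0.002]
wrist_force: [2.9, 1.5, -2.9]
gripper_width: 0.0474
finger_force: 60.0
```

Run:
```python
from h import *
avg(3);rd()
```

```text
17.95 [ 2.901  2.296 -2.511  0.509 -0.546 -0.164] [0.657 0.691 0.45  0.042 0.022 0.018]
t 17.95 p [0.4661 0.2205 0.2094] F [ 3.15  3.23 -2.09] Mg [ 0.01  -0.017 -0.145] M [ 0.54  -0.533 -0.145] w 0.0473
```

Call:
{"fn": "move_arm", "kwargs": {
  "increments": [
    [0,0,0.04,0,0,0,0],
    [0,0,0,0,0,0,0],
    [0,0,0,0,0,0,0]
  ]
}}

```text
t: 18.2
tcp_pos: [0.4663, 0.2203, 0.2087]
tool_rot: [-0.039, 3.141, 0.002]
wrist_force: [-1.9, -0.2, 10.2]
gripper_width: 0.0476
finger_force: 60.1
```

Run:
```python
from h import *
avg(3);rd()
```

```text
18.35 [-1.714  0.328 10.961  0.122  0.444 -0.597] [0.228 0.429 0.475 0.024 0.015 0.026]
t 18.35 p [0.4663 0.2204 0.2087] F [-1.42  0.17 10.65] Mg [ 0.122  0.229 -0.589] M [ 0.151  0.46  -0.589] w 0.0472
```

Call:
{"fn": "move_arm", "kwargs": {
  "increments": [
    [0,0,0,0,0,0,0.8],
    [0,0,0,0,0,0,0.8],
    [0,0,0,0,0,0,0.8],
    [0,0,0,0,0,0,0.8],
    [0,0,0,0,0,0,0.8],
    [0,0,0,0,0,0,0.8],
    [0,0,-0.3,0,0,0,0.8],
    [0,0,-0.5,0,0,0,0.8]
  ]
}}

```text
t: 19.02
tcp_pos: [0.4651, 0.2196, 0.2381]
tool_rot: [0.04, -3.138, 0.004]
wrist_force: [0.3, -0.4, -0.4]
gripper_width: 0.0697
finger_force: 0.0
```

Call:
{"fn": "move_arm", "kwargs": {
  "increments": [
    [0,0,-0.7,0,0,0,1],
    [0,0,-0.7,0,0,3,1],
    [0,-0.6,-0.6,0,0,3.5,1],
    [0,-0.8,0,0,0,0,1],
    [0,-0.8,0,0,0,0,1],
    [0,-0.8,0,0,0,0,1],
    [0,-0.8,0,0,0,0,1],
    [0,-0.8,0,0,0,0,1]
  ]
}}

```text
t: 19.68
tcp_pos: [0.4508, 0.0351, 0.3195]
tool_rot: [0.138, 3.139, 0.001]
wrist_force: [1.2, -1.0, 0.6]
gripper_width: 0.0871
finger_force: 0.0
```

Call:
{"fn": "move_arm", "kwargs": {
  "increments": [
    [0,-0.8,0,0,0,0,1],
    [0,-0.8,0,0,0,0,1],
    [0,-0.8,0,0,0,0,1],
    [0,-0.8,0,0,0,0,1],
    [0,-0.8,0,0,0,0,1],
    [0,-0.8,0,0,0,0,1],
    [0,-0.8,0,0,0,0,1],
    [0,-0.8,0,0,0,0,1]
  ]
}}

```text
t: 20.35
tcp_pos: [0.4282, -0.22, 0.3197]
tool_rot: [0.138, 3.138, 0.0]
wrist_force: [0.8, -0.4, -0.4]
gripper_width: 0.087
finger_force: 0.0
```

Run:
```python
from h import *
rd();print(turn(down(-.088)),to(.458,-.3872,.029,down(-.088)),np.round(sensors.state()["qpos"],2))
for n in ("scene","top"):
    b,e=eyes.read_camera(n);W=cloud(n,e);np.save(n+"4.npy",W);cv2.imwrite(f"pics/{n}4.png",b[...,::-1])
    P=near(W,.465,.2235,.1,.045,.045,.09); print(n,len(P),fitjar(P,(.465,.2235,.03),.042,True))
```

```text
t 20.35 p [ 0.4282 -0.22    0.3197] F [ 0.84 -0.38 -0.37] Mg [ 0.041  0.12  -0.018] M [-0.022 -0.017 -0.018] w 0.087
[ 0.01730015  0.03243314 -0.00388969] [-1.1101818  -4.09932161  3.16733328] [-0.27  0.08  0.69  1.97 -0.06  1.11  1.92]
scene 351 (array([0.46409247, 0.22232687, 0.01612658, 0.00350568]), np.float64(0.001765030430257445))
top 385 (array([0.4681542 , 0.22293251, 0.01580311, 0.00319393]), np.float64(0.0022168300603457357))
```

Call:
{"fn": "move_arm", "kwargs": {
  "increments": [
    [-0.2,-0.8,0,0,0,0,1],
    [-0.2,-0.8,0,0,0,0,1],
    [-0.2,-0.8,0.1,0,0,0,1],
    [-0.2,-0.8,0.3,0,0,0,1],
    [-0.2,-0.6,0.4,0,0,0,1],
    [-0.1,-0.2,0.5,0,0,0,1],
    [0,0,0.5,0,0,0,1],
    [0,0,0,0,0,0,1]
  ]
}}

```text
t: 21.12
tcp_pos: [0.4576, -0.3809, 0.2435]
tool_rot: [-0.139, -3.133, -0.004]
wrist_force: [-0.7, 0.8, -0.7]
gripper_width: 0.0866
finger_force: 0.0
```

Run:
```python
from h import *
rd();print(turn(down(-.088)),to(.458,-.3872,.029,down(-.088)),np.round(sensors.state()["qpos"],2))
```

```text
t 21.1167 p [ 0.4576 -0.3809  0.2435] F [-0.7   0.78 -0.69] Mg [-0.04  -0.061  0.022] M [0.087 0.054 0.021] w 0.0866
[ 0.1405553  -0.33285357 -0.04166343] [-0.02379265 -0.15634655  1.26171051] [ 0.06  0.49  0.71  1.75 -0.36  1.05  2.38]
```

Call:
{"fn": "move_arm", "kwargs": {
  "increments": [
    [0,-0.08,0.3,0,0,0,1],
    [0,-0.05,0.4,0,0,0,1],
    [0,0,0.3,0,0,0,1],
    [0,0,0.2,0,0,0,1],
    [0,0,0,0,0,0,1],
    [0,0,0,0,0,0,1]
  ]
}}

```text
t: 21.62
tcp_pos: [0.4582, -0.3866, 0.1997]
tool_rot: [-0.138, -3.139, -0.0]
wrist_force: [0.1, -0.0, 0.9]
gripper_width: 0.0872
finger_force: 0.0
```

Run:
```python
from h import *
rd();print(turn(down(-.088)),to(.458,-.3872,.030,down(-.088)),np.round(sensors.state()["qpos"],2))
```

```text
t 21.6167 p [ 0.4582 -0.3866  0.1997] F [ 0.13 -0.04  0.89] Mg [-0.022  0.033  0.009] M [-0.029  0.011  0.009] w 0.0872
[ 0.01338296 -0.00129624  0.01345663] [ 0.00336226 -0.01513273  0.14352422] [ 0.1   0.55  0.67  1.76 -0.41  0.97  2.42]
```

Settle down 5 mm and grip, lift, then turn to the cradle's yaw (0.016).

Call:
{"fn": "move_arm", "kwargs": {
  "increments": [
    [0,0,0.12,0,0,0,1],
    [0,0,0,0,0,0,0],
    [0,0,0,0,0,0,0],
    [0,0,0,0,0,0,0],
    [0,0,0,0,0,0,0],
    [0,0,0,0,0,0,0],
    [0,0,0,0,0,0,0],
    [0,0,0,0,0,0,0]
  ]
}}

```text
t: 22.28
tcp_pos: [0.458, -0.3873, 0.195]
tool_rot: [0.139, 3.138, -0.002]
wrist_force: [-0.6, -5.2, 1.4]
gripper_width: 0.0484
finger_force: 2.4
```

Call:
{"fn": "move_arm", "kwargs": {
  "increments": [
    [0,0,0,0,0,0,0],
    [0,0,0,0,0,0,0],
    [0,0,0,0,0,0,0]
  ]
}}

```text
t: 22.53
tcp_pos: [0.4579, -0.3873, 0.195]
tool_rot: [0.139, 3.138, -0.001]
wrist_force: [0.2, -3.0, 1.9]
gripper_width: 0.0471
finger_force: 60.0
```

Call:
{"fn": "move_arm", "kwargs": {
  "increments": [
    [0,0,-0.2,0,0,0,0],
    [0,0,-0.5,0,0,0,0],
    [0,0,-0.6,0,0,0,0],
    [0,0.2,-0.7,0,0,0,0],
    [0,0.5,-0.7,0,0,0,0],
    [0,0.7,-0.5,0,0,0,0],
    [0,0.7,0,0,0,0,0],
    [0,0.7,0,0,0,0,0]
  ]
}}

```text
t: 23.2
tcp_pos: [0.4676, -0.2738, 0.3234]
tool_rot: [0.139, 3.138, 0.002]
wrist_force: [-0.0, 0.8, -8.0]
gripper_width: 0.0475
finger_force: 59.9
```

Call:
{"fn": "move_arm", "kwargs": {
  "increments": [
    [0,0.7,0,0,0,0,0],
    [0,0.5,0,0,0,0,0],
    [0,0,0,0,0,-3,0],
    [0,0,0,0,0,-2.9,0],
    [0,0,0,0,0,0,0]
  ]
}}

```text
t: 23.62
tcp_pos: [0.4716, -0.2265, 0.3222]
tool_rot: [0.029, -3.14, -0.002]
wrist_force: [-0.4, -0.1, -6.7]
gripper_width: 0.0473
finger_force: 59.9
```

Run:
```python
from h import *
rd();print(turn(down(.016)),to(.468,.1104,.16,down(.016)),np.round(sensors.state()["qpos"],2))
```

```text
t 23.6167 p [ 0.4716 -0.2265  0.3222] F [-0.41 -0.11 -6.74] Mg [ 0.023 -0.114 -0.006] M [ 0.003 -0.048 -0.006] w 0.0473
[ 0.08402401 -0.10931651  0.14362957] [-0.04450065  8.42169117 -0.04437801] [-0.28  0.2   0.72  1.87 -0.14  1.13  2.08]
```

Call:
{"fn": "move_arm", "kwargs": {
  "increments": [
    [0,0.6,0,0,0,0,0],
    [0,0.8,0,0,0,0,0],
    [0,0.8,0,0,0,0,0],
    [0,0.8,0,0,0,0,0],
    [0,0.8,0,0,0,0,0],
    [0,0.8,0,0,0,0,0],
    [0,0.8,0,0,0,0,0],
    [0,0.8,0,0,0,0,0]
  ]
}}

```text
t: 24.28
tcp_pos: [0.4676, 0.0217, 0.3225]
tool_rot: [0.019, -3.14, -0.0]
wrist_force: [0.7, 0.2, -7.2]
gripper_width: 0.047
finger_force: 59.9
```

Call:
{"fn": "move_arm", "kwargs": {
  "increments": [
    [0,0.8,0,0,0,0,0],
    [0,0.7,0,0,0,0,0],
    [0,0.5,0,0,0,0,0],
    [0,0.2,0.3,0,0,0,0],
    [0,0,0.5,0,0,0,0],
    [0,0,0.5,0,0,0,0],
    [0,0,0,0,0,0,0],
    [0,0,0,0,0,0,0]
  ]
}}

```text
t: 24.95
tcp_pos: [0.4665, 0.1081, 0.2701]
tool_rot: [0.02, -3.138, 0.002]
wrist_force: [0.9, -0.6, -6.7]
gripper_width: 0.0476
finger_force: 60.0
```

Run:
```python
from h import *
avg(4);rd();print(turn(down(.016)),to(.468,.1104,.0445,down(.016)),np.round(sensors.state()["qpos"],2))
s=sensors.state();R=Ro.from_rotvec(s["tool_rot"]);g=np.array(s["tcp_pos"])+R.apply([0,0,.164])
for n in ("scene","top"):
    b,e=eyes.read_camera(n);P=near(cloud(n,e),g[0],g[1],.11,.05,g[2]-.035,g[2]+.025); print(n,g,len(P),fitjar(P,(g[0],g[1],.03),g[2]))
```

```text
25.15 [-0.199 -0.194 -6.126  0.018 -0.016  0.011] [0.391 0.49  0.107 0.042 0.025 0.03 ]
t 25.15 p [0.4676 0.1084 0.272 ] F [-0.44  0.15 -6.25] Mg [ 0.001 -0.066  0.05 ] M [0.025 0.008 0.05 ] w 0.0479
[ 0.05445683  0.0934186  -0.11609694] [-0.01142574  0.04919596  1.58697556] [-0.72  0.14  0.42  2.01 -0.07  1.    1.32]
scene [0.46783954 0.10858496 0.10797931] 383 (array([0.46743656, 0.10924905, 0.01474616]), np.float64(0.0018441294600819794))
top [0.46783954 0.10858496 0.10797931] 202 (array([ 0.47120638,  0.10940501, -0.01354256]), np.float64(0.0020814902059380774))
```

Call:
{"fn": "move_arm", "kwargs": {
  "increments": [
    [0.05,0.06,0.3,0,0,0,0],
    [0,0,0.4,0,0,0,0],
    [0,0,0.3,0,0,0,0],
    [0,0,0.2,0,0,0,0],
    [0,0,0.15,0,0,0,0],
    [0,0,0.05,0,0,0,0],
    [0,0,0,0,0,0,0],
    [0,0,0,0,0,0,0]
  ]
}}

```text
t: 25.92
tcp_pos: [0.4654, 0.1109, 0.2153]
tool_rot: [-0.023, 3.141, 0.001]
wrist_force: [-0.1, -0.4, -6.4]
gripper_width: 0.0473
finger_force: 60.0
```

Run:
```python
from h import *
avg(3);rd();print(to(.4665,.1106,.0445,down(.016)))
```

```text
26.0667 [ 5.600e-02 -4.160e-01 -7.122e+00  4.000e-03 -2.400e-02  5.000e-03] [0.722 0.213 0.506 0.019 0.02  0.031]
t 26.0667 p [0.4654 0.111  0.2153] F [-0.69 -0.19 -7.27] Mg [ 0.024 -0.166 -0.039] M [-0.008 -0.051 -0.038] w 0.0472
[-0.02848957 -0.00980282  0.17009424]
```

Call:
{"fn": "move_arm", "kwargs": {
  "increments": [
    [0,0,0.08,0,0,0,0],
    [0,0,0.05,0,0,0,0],
    [0,0,0,0,0,0,0],
    [0,0,0,0,0,0,0]
  ]
}}

```text
t: 26.4
tcp_pos: [0.465, 0.1109, 0.2094]
tool_rot: [0.023, -3.141, 0.0]
wrist_force: [-1.0, 0.6, -6.9]
gripper_width: 0.0474
finger_force: 60.0
```

Run:
```python
from h import *
avg(3);rd()
```

```text
26.55 [-2.380e-01 -4.460e-01 -6.744e+00 -5.000e-03 -2.400e-02  2.100e-02] [0.449 0.676 0.519 0.032 0.02  0.023]
t 26.55 p [0.4651 0.1109 0.2096] F [ 0.37 -1.4  -7.46] Mg [ 0.221  0.053 -0.005] M [-0.009 -0.007 -0.005] w 0.0469
```

Call:
{"fn": "move_arm", "kwargs": {
  "increments": [
    [0,0,0.04,0,0,0,0],
    [0,0,0,0,0,0,0],
    [0,0,0,0,0,0,0]
  ]
}}

```text
t: 26.8
tcp_pos: [0.4653, 0.1106, 0.2082]
tool_rot: [-0.023, 3.141, 0.0]
wrist_force: [-0.5, -1.0, -0.5]
gripper_width: 0.0471
finger_force: 60.1
```

Run:
```python
from h import *
avg(3);rd()
```

```text
26.95 [-0.478 -2.544 -0.849 -0.649 -0.004 -0.023] [0.328 0.218 0.236 0.05  0.013 0.021]
t 26.95 p [0.4653 0.1107 0.2082] F [-0.22 -2.84 -0.52] Mg [-0.249 -0.051 -0.04 ] M [-0.715 -0.014 -0.04 ] w 0.047
```

Call:
{"fn": "move_arm", "kwargs": {
  "increments": [
    [0,-0.02,0.02,0,0,0,0],
    [0,0,0,0,0,0,0],
    [0,0,0,0,0,0,0.8],
    [0,0,0,0,0,0,0.8],
    [0,0,0,0,0,0,0.8],
    [0,0,0,0,0,0,0.8],
    [0,0,0,0,0,0,0.8],
    [0,0,0,0,0,0,0.8]
  ]
}}

```text
t: 27.62
tcp_pos: [0.4651, 0.1102, 0.2071]
tool_rot: [-0.023, 3.141, 0.0]
wrist_force: [-0.1, 0.3, -0.2]
gripper_width: 0.0688
finger_force: 0.0
```

Call:
{"fn": "move_arm", "kwargs": {
  "increments": [
    [0,0,-0.3,0,0,0,0.8],
    [0,0,-0.5,0,0,0,0.8],
    [0,0,-0.7,0,0,0,1],
    [0,0,-0.5,0,0,-3.3,1],
    [0,-0.6,0,0,0,0,1],
    [0,-0.8,0,0,0,0,1],
    [0,-0.8,0,0,0,0,1],
    [0,-0.8,0,0,0,0,1]
  ]
}}

```text
t: 28.28
tcp_pos: [0.4736, -0.0108, 0.2873]
tool_rot: [-0.115, 3.139, 0.001]
wrist_force: [0.7, 0.5, -0.1]
gripper_width: 0.0864
finger_force: 0.0
```

Run:
```python
from h import *
rd();print(turn(down(.074)),to(.4514,-.0375,.029,down(.074)),np.round(sensors.state()["qpos"],2))
for n in ("scene","top"):
    b,e=eyes.read_camera(n);W=cloud(n,e);cv2.imwrite(f"pics/{n}5.png",b[...,::-1])
    for g in [(.465,.2235,.016),(.466,.112,.016)]:
        P=near(W,g[0],g[1],.1,.045,.045,.09); print(n,len(P),fitjar(P,g,.042,True))
    P=near(W,.451,-.0375,.1,.045,.012,.068);print(n,"A",len(P),fitjar(P,(.451,-.0375,.074)))
```

```text
t 28.2833 p [ 0.4736 -0.0108  0.2873] F [ 0.74  0.54 -0.05] Mg [-0.094  0.108 -0.043] M [-0.005 -0.013 -0.043] w 0.0864
[ 0.02071745  0.03281089 -0.04243177] [ 0.60380907 -0.62393097  2.35824213] [-0.57  0.1   0.53  2.02 -0.06  1.04  1.63]
scene 290 (array([0.46446934, 0.22166958, 0.015161  , 0.00330924]), np.float64(0.0018888851469941546))
scene 303 (array([0.46497488, 0.11271302, 0.01976223, 0.00365027]), np.float64(0.0015650900674430285))
scene A 599 (array([ 0.4507376 , -0.03661229,  0.06636627]), np.float64(0.0020314573158212064))
top 389 (array([0.46823918, 0.2224042 , 0.00988286, 0.00335348]), np.float64(0.0020766207048456033))
top 367 (array([0.469254  , 0.11267849, 0.01853422, 0.00326466]), np.float64(0.002301431554392542))
top A 360 (array([ 0.45500443, -0.03500453,  0.07523476]), np.float64(0.002705855452343661))
```

Call:
{"fn": "move_arm", "kwargs": {
  "increments": [
    [0.3,-0.3,0,0,0,0,1],
    [0.28,-0.25,0.2,0,0,0,1],
    [0,0,0.5,0,0,0,1],
    [0,0,0.5,0,0,0,1],
    [0,0,0.5,0,0,0,1],
    [0,0,0.4,0,0,0,1],
    [0,0,0.15,0,0,0,1],
    [0,0,0,0,0,0,1]
  ]
}}

```text
t: 29.05
tcp_pos: [0.4517, -0.0329, 0.196]
tool_rot: [0.114, -3.137, 0.001]
wrist_force: [-1.1, -0.1, 0.6]
gripper_width: 0.0867
finger_force: 0.0
```

Run:
```python
from h import *
rd();print(to(.4514,-.0375,.030,down(.074)))
```

```text
t 29.05 p [ 0.4517 -0.0329  0.196 ] F [-1.05 -0.14  0.55] Mg [ 0.019 -0.131  0.043] M [-0.004  0.041  0.043] w 0.0867
[ 0.01560729 -0.11479884  0.04989523]
```

Call:
{"fn": "move_arm", "kwargs": {
  "increments": [
    [0.01,-0.11,0.03,0,0,0,1],
    [0,0,0,0,0,0,1],
    [0,0,0,0,0,0,0],
    [0,0,0,0,0,0,0],
    [0,0,0,0,0,0,0],
    [0,0,0,0,0,0,0],
    [0,0,0,0,0,0,0],
    [0,0,0,0,0,0,0]
  ]
}}

```text
t: 29.72
tcp_pos: [0.4522, -0.0376, 0.196]
tool_rot: [-0.114, 3.139, 0.0]
wrist_force: [-0.3, 0.4, -0.3]
gripper_width: 0.0546
finger_force: 0.0
```

Call:
{"fn": "move_arm", "kwargs": {
  "increments": [
    [0,0,0,0,0,0,0],
    [0,0,0,0,0,0,0],
    [0,0,0,0,0,0,0],
    [0,0,0,0,0,0,0]
  ]
}}

```text
t: 30.05
tcp_pos: [0.4522, -0.0375, 0.196]
tool_rot: [0.114, -3.14, -0.0]
wrist_force: [-0.1, 0.8, 1.9]
gripper_width: 0.0472
finger_force: 60.0
```

Call:
{"fn": "move_arm", "kwargs": {
  "increments": [
    [0,0,-0.2,0,0,0,0],
    [0,0,-0.5,0,0,0,0],
    [0,0,-0.6,0,0,0,0],
    [0,0,-0.7,0,0,0,0],
    [0,0,-0.7,0,0,1.5,0],
    [0,0,-0.6,0,0,1.5,0],
    [0,0,0,0,0,0,0],
    [0,0,0,0,0,0,0]
  ]
}}

```text
t: 30.72
tcp_pos: [0.452, -0.0378, 0.328]
tool_rot: [-0.033, 3.14, 0.001]
wrist_force: [-0.9, -0.3, -9.1]
gripper_width: 0.0474
finger_force: 60.0
```

Run:
```python
from h import *
avg(3);rd();print(turn(down(.015)),to(.5263,.4236,.165,down(.015)),np.round(sensors.state()["qpos"],2))
for n in ("scene","top"):
    W=np.load(n+("4" if n=="top" else "4")+".npy");P=near(W,.526,.4236,.11,.09,.064,.08)
    print(n,len(P),np.percentile(P[:,0],[2,5,95,98]),np.percentile(P[:,1],[2,5,95,98]))
    P=near(W,.526,.4236,.11,.09,-.02,.03);print("bin floor z",np.median(P[:,2]))
```

```text
30.8667 [-2.950e-01 -1.550e-01 -8.786e+00  3.000e-03 -5.900e-02  1.100e-02] [0.372 0.198 0.423 0.016 0.047 0.04 ]
t 30.8667 p [ 0.4513 -0.0376  0.326 ] F [ 0.19 -0.3  -9.24] Mg [ 0.071 -0.085  0.065] M [ 0.023 -0.122  0.066] w 0.0472
[-0.03290352 -0.19145242  0.32393203] [-2.04713071 11.50158872 -0.07528954] [-0.56 -0.01  0.55  2.02  0.    1.13  1.58]
scene 176 [0.44313117 0.44398665 0.60149593 0.60250748] [0.35761259 0.35877776 0.48443048 0.48721591]
bin floor z 0.009912877956552546
top 116 [0.4426328  0.44364851 0.60642183 0.60726846] [0.3597549  0.36086837 0.48097511 0.48167512]
bin floor z 0.003498282981208911
```

Call:
{"fn": "move_arm", "kwargs": {
  "increments": [
    [-0.1,0.6,0,0,0,0,0],
    [-0.12,0.8,0,0,0,0,0],
    [-0.12,0.8,0,0,0,0,0],
    [-0.12,0.8,0,0,0,0,0],
    [-0.12,0.8,0,0,0,0,0],
    [-0.12,0.8,0,0,0,0,0],
    [-0.12,0.8,0,0,0,0,0],
    [-0.12,0.8,0,0,0,0,0]
  ]
}}

```text
t: 31.53
tcp_pos: [0.4843, 0.2124, 0.3257]
tool_rot: [0.032, -3.138, 0.003]
wrist_force: [1.0, -0.3, -7.1]
gripper_width: 0.0473
finger_force: 60.0
```

Call:
{"fn": "move_arm", "kwargs": {
  "increments": [
    [-0.12,0.8,0,0,0,0,0],
    [-0.12,0.8,0,0,0,0,0],
    [-0.12,0.8,0,0,0,0,0],
    [-0.12,0.8,0,0,0,0,0],
    [-0.12,0.7,0,0,0,0,0],
    [-0.12,0.6,0,0,0,0,0],
    [-0.1,0.4,0,0,0,0,0],
    [0,0.2,0,0,0,0,0]
  ]
}}

```text
t: 32.2
tcp_pos: [0.5127, 0.4182, 0.3246]
tool_rot: [0.036, -3.138, 0.004]
wrist_force: [-0.4, -0.8, -8.7]
gripper_width: 0.0472
finger_force: 60.0
```

Call:
{"fn": "move_arm", "kwargs": {
  "increments": [
    [0,0,0,0,0,0,0],
    [0,0,0,0,0,0,0],
    [0,0,0,0,0,0,0],
    [0,0,0,0,0,0,0]
  ]
}}

```text
t: 32.53
tcp_pos: [0.5139, 0.4141, 0.3278]
tool_rot: [0.029, -3.141, 0.001]
wrist_force: [-0.6, -0.1, -8.2]
gripper_width: 0.0469
finger_force: 60.0
```

```bash
cat > last.py <<'E'
from h import *
avg(4);rd();print("turn",turn(down(.015)),to(.523,.4215,.160,down(.015)),np.round(sensors.state()["qpos"],2))
s=sensors.state();R=Ro.from_rotvec(s["tool_rot"]);g=np.array(s["tcp_pos"])+R.apply([0,0,.164])
for n in ("scene","top"):
    b,e=eyes.read_camera(n);W=cloud(n,e);cv2.imwrite(f"pics/{n}6.png",b[...,::-1]);P=near(W,g[0],g[1],.11,.05,g[2]-.035,g[2]+.025); v,er=fitjar(P,(g[0],g[1],.03),g[2]); print(n,g,len(P),v)
    a=(P[:,0]-v[0])*np.cos(v[2])+(P[:,1]-v[1])*np.sin(v[2]);hi=[np.percentile(P[(a*k>.05),2],90) for k in(-1,1) if (a*k>.05).sum()>9];print("end heights -x,+x",hi)
im=cv2.imread("pics/scene6.png");cv2.imwrite("pics/s6c.png",cv2.resize(im[130:330,150:350],None,fx=3,fy=3))
E
python3 last.py
```

```text
32.7333 [ 0.305  0.382 -7.886  0.039 -0.093 -0.01 ] [0.299 0.531 0.418 0.033 0.02  0.018]
t 32.7333 p [0.5136 0.4151 0.3282] F [ 0.33  1.06 -8.23] Mg [-0.079 -0.026 -0.031] M [ 0.094 -0.08  -0.031] w 0.0475
turn [0.01731018 0.01241319 0.25530313] [-0.23750824  0.15627953  0.10618825] [-0.95  0.46  0.27  1.47 -0.13  1.23  0.93]
scene [0.51362918 0.41515717 0.16424754] 352 [0.51215896 0.4143778  0.00739934]
end heights -x,+x [np.float64(0.18293174463270861), np.float64(0.18600833043622955)]
top [0.51362918 0.41515717 0.16424754] 258 [0.51430839 0.41350902 0.01620962]
end heights -x,+x [np.float64(0.1862773514987484)]
```

View pics/s6c.png

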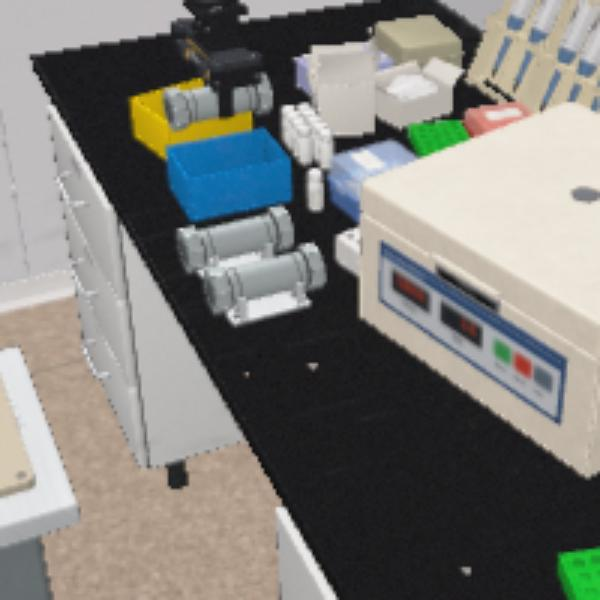

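Both silent jars sit in the cradle (crop px ~(235,240) and (265,278)) and the rattling jar is above the bin. One last fine centring remains.

Call:
{"fn": "move_arm", "kwargs": {
  "increments": [
    [-0.14,0.1,0.05,0,0,0,0],
    [-0.13,0.09,0.05,0,0,0,0],
    [0,0,0,0,0,0,0],
    [0,0,0,0,0,0,0],
    [0,0,0,0,0,0,0],
    [0,0,0,0,0,0,0],
    [0,0,0,0,0,0,0],
    [0,0,0,0,0,0,0]
  ]
}}

```text
t: 33.5
tcp_pos: [0.524, 0.4234, 0.3241]
tool_rot: [-0.032, 3.141, 0.0]
wrist_force: [0.2, 0.5, -8.4]
gripper_width: 0.0473
finger_force: 60.0
```

Call:
{"fn": "move_arm", "kwargs": {
  "increments": [
    [0,0,0,0,0,0,0],
    [0,0,0,0,0,0,0],
    [0,0,0,0,0,0,0],
    [0,0,0,0,0,0,0],
    [0,0,0,0,0,0,0],
    [0,0,0,0,0,0,0],
    [0,0,0,0,0,0,0],
    [0,0,0,0,0,0,0]
  ]
}}

```text
t: 34.17
tcp_pos: [0.5241, 0.4235, 0.324]
tool_rot: [0.032, -3.141, -0.0]
wrist_force: [0.3, 0.3, -7.7]
gripper_width: 0.0472
finger_force: 60.0
```

```bash
python3 last.py
```

```text
34.3667 [ 3.300e-02 -3.300e-02 -8.008e+00  2.000e-02 -9.300e-02  7.000e-03] [0.464 0.472 0.152 0.017 0.015 0.034]
t 34.3667 p [0.5241 0.4235 0.324 ] F [-0.12  0.07 -7.83] Mg [-0.005 -0.103  0.013] M [ 0.007 -0.084  0.013] w 0.0473
turn [0.00792124 0.00314696 0.29024024] [ 0.02836187 -0.04983569 -0.00016967] [-0.94  0.49  0.27  1.43 -0.13  1.23  0.93]
scene [0.52411306 0.42353305 0.15999322] 347 [0.52243958 0.42395806 0.0193328 ]
end heights -x,+x [np.float64(0.18142200611932682), np.float64(0.17948206288219423)]
top [0.52411306 0.42353305 0.15999322] 257 [0.52507024 0.42264284 0.01307191]
end heights -x,+x [np.float64(0.18268907872156853)]
```

Jar centred, level and still, so I hand in.

```bash
python3 -c "
from plant import robot
print(robot.hand_in())"
```

```text
the job is handed in; nothing more can be done
None
```

I handed the job in at about 34 s: the rattling jar (the one next to the cradle) is held level, still and centred over the blue bin, about 60 mm above its rim. The other two jars lie in the cradle saddles; I did not rock those two, because the knock and the 0.157 N m moment shift had already identified the rattling one.

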